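# Open the cork collection box

### The arm

A 7-joint arm with a two-finger parallel gripper is mounted at the origin on the work surface. World frame = base frame: x ahead of the robot, y to its left, z up, the work surface at z = 0. Lengths are in m, angles in degrees, forces in N, time in s.
With the tool pointing down it reaches from about 0.35 to 0.775 m from the base axis. Payload 3.1 kg.
Tool frame: the origin (TCP) lies on the centre line of the jaws, within the pads' length; the fingertips stand 17 mm ahead of it and the grasp point (between the pads) lies 2 mm behind it (robot.tip_reach is the distance from the TCP to the fingertips, in m); z points along the fingers, y is the direction in which the jaws open and shut (so a half turn about z gives the same grasp; the last joint's range is limited). The gripper opens to 85 mm and grips with 20 to 120 N. Pads are 22 mm wide; open, the fingers measure 114 mm over their backs; the gripper's body (76 mm by 85 mm) begins 54 mm behind the grasp point. The pads swing forward as they close: fully open they stand 13 mm farther back than shut.
Start: joints at [72.038, 17.813, 0.802, 86.603, -0.252, 75.585, -1.558], TCP at [0.148, -0.53, 0.248] pointing down, gripper open.
Joint ranges: [-154.91, 154.91], [-16.99, 109.72], [-72.82, 74.43], [7.12, 147.25], [-82.49, 262.49], [11.32, 116.49], [-174.64, 174.64]. Speed limits (degrees/s): [159.86, 159.86, 180, 180, 180, 180, 180].

### API

Orientations are given as [roll, pitch, yaw] about the fixed x, y, z axes, in that order (R = Rz(yaw) Ry(pitch) Rx(roll)).
In Python, from station import robot, fingers, vision, workorder, recognise gives the robot as it stands. Calls block until the motion is done:
- robot.move_to(position, orientation): joint-space move of the TCP to a pose.
- robot.line_to(position, orientation=None, velocity=0.15, f_stop=None): straight line of the TCP; orientation=None keeps the orientation; velocity is the mean speed in m/s. With f_stop (N) it stops when the force on the tool has changed by that much, and returns True; else False.
- robot.move_j(angles): joint-space move.
- fingers.gripper_to(opening, force=None): opening from 0.0 (shut) to 1.0 (fully open); force is the grip in N (None keeps the last); returns when the fingers have stopped.
- robot.pause(seconds).
- robot.inverse_kinematics(position, orientation): joint angles nearest the present ones, or None.
- vision.grab_frame(name): name is "scene" or "top" or "wrist"; returns the picture (384x512x3 uint8, red, green, blue); there is no depth.
- vision.calibration(name): a dict with "mtx" (3x3 intrinsics, pixels), "extrinsics" (4x4, takes a point from world to camera coordinates); the wrist camera has in their place "T_tool_cam" (4x4, takes a point from camera to tool coordinates, whose origin is the TCP and whose axes are the flange's). Camera axes: x right, y up, looking along -z (the intrinsics and any distortion apply to the point x, -y, -z); pixel columns grow to the right and rows downward; lengths in m; the calibration is good to about 2 mm. A picture is of the moment at which its call begins: read the wrist's pose just before it. calibration takes no time and is no camera call.
A pose or a line that the arm cannot do raises robot.PlanningError and nothing moves.
- workorder.close_job(): hands the job in, once; it reports no verdict.
Trained networks look in the newest picture that a camera, given by its name, has taken for a name from the list of things; names that differ only in an ending like _2 or _b are one class to them, and where a whole thing is asked for, a point or a joint stands for the part that bears it (a point fixed in the world has none). Each returns a list of dicts, best first, with "p" (0 to 1); they miss things now and then, are a little off and sometimes report something else, mostly with a low value. They report only what shows in the picture. A call takes as long as a camera call. They do not tell look-alikes from the thing itself.
- recognise(label, camera): "rect" ([centre column, centre row, width, height] in pixels, round what is visible of it).
Readings, each from a call of its own:
- robot.current_time_s(): time.
- robot.current_joint_positions(): joint angles.
- robot.current_dq(): joint speeds.
- robot.current_joint_torque(): joint torques, N m.
- robot.current_tool_pos(): TCP position.
- robot.current_eef_rot(): TCP orientation.
- robot.current_contact_force(): force on the tool from outside, world axes, zero at the start.
- robot.current_torque(): the same for the moment, N m.
- robot.current_finger_gap(): opening from 0.0 (shut) to 1.0 (fully open).
Only numpy, scipy, OpenCV 4.12 (cv2) and the standard library are available. Lean on these libraries where they do the work, as an engineer would, in place of code of your own. Each camera call takes 0.05 s, during which the arm holds its last target.

### The job

Open the wooden cork box on the tasting counter, using fingertips only and gripping or lifting nothing. First, with the lid still shut, push the green bottle behind the box along the counter, upright, to either side until it stands wholly past the end of the box; then push the lid up by its front tongue and tip it over backwards until gravity holds it fully open against its stop. Be gentle, and leave everything else where it is.

Things in the scene. Friction and masses are not known exactly. Their poses are not given: they have to be found in the camera images.
- cork_box: light plywood box fixed to the counter: 110 mm deep (its x), 130 mm long (its y), open top 70 mm above the counter, closed by an 8 mm thick lid 134 mm long in y. Origin: centre of its underside, on the counter. x points from the front with the tongue to the hinge side at the back, y along the hinge to the left as seen from the front, z up. The tongue side faces the robot's right (x points to the robot's left, y back towards the robot), give or take 0.3 rad.
- box_lid (a joint): angle of the lid (160 g, turns freely with slight drag): 0 shut, 2.1 rad fully open against its stop, leaning back. It falls shut below about 1.45 rad and falls open by itself above about 1.6. The lid reaches 140 mm from the hinge to the tongue's edge; about 1 N upward at the tongue lifts it.
- lip_edge (a point): middle of the front edge, on the underside, of the lid's tongue. The tongue is 70 mm wide (box y), 8 mm thick and sticks out 30 mm beyond the box's front wall, in the lid's plane, so a fingertip fits under it; shut, its underside is 70 mm above the counter. Moves with the lid.
- lid_hinge (a point): middle of the hinge axis, at the box's back upper edge: 55 mm behind the box's origin, 70 mm above the counter. The axis runs along the box's y.
- bottle: loose green glass bottle, 68 mm across, 220 mm tall, 0.45 to 0.7 kg, standing upright close behind the box (gap to its back wall 19 to 25 mm) in the way of the opening lid. Origin: centre of its underside. It slides under about 2 to 5 N; pushed low, within 30 mm of the counter, it does not tip. Wholly past the box's end means its axis at least 99 mm from the box's origin along the box's y.
- honey_jar: bystander: honey jar, 62 mm across, 85 mm tall, loose. Origin: centre of its underside.
- tin_can: bystander: metal can, 68 mm across, 100 mm tall, loose. Origin: centre of its underside.
- tasting_cup: bystander: white cup, 66 mm across, 60 mm tall, loose. Origin: centre of its underside.
- jam_jar: bystander: squat clear jar, 70 mm across, 70 mm tall, loose. Origin: centre of its underside.
- oil_bottle: bystander: slim amber bottle, 56 mm across, 200 mm tall, loose. Origin: centre of its underside.
- spatula: bystander: wooden-handled spatula lying flat, 240 mm long, loose. Origin: middle of its underside.
There are look-alikes about, which are no part of the job. Of the things that look like the cork_box, take the one that is farthest to the robot's right at the start.

How it is judged:
By the outcome, as a careful person would: the job done as asked, in the order asked, and still so for the second after the job is handed in, with the robot touching nothing.
It also fails if it takes over 62 s, if anything falls off the work surface, if the arm or the gripper's body presses on something with over 40 N, if the wrist force passes 120 N, or if a joint passes its speed limit or range.

## Working session

There is one attempt and no reset: what is moved stays moved. The work goes in short steps, each a Python script; the robot and the scene stay as the last script left them, time stands still between calls to the robot, and variables do not carry over. Pictures are saved under pics/ and viewed, and the job is handed in when it is done.

```bash
ls; mkdir -p pics
python3 - <<'E'
from station import robot, fingers, vision, workorder, recognise
import cv2
for n in ["scene","top","wrist"]:
    im=vision.grab_frame(n); cv2.imwrite(f"pics/{n}0.png",im[:,:,::-1])
    c=vision.calibration(n); print(n,{k:(v.round(4).tolist() if hasattr(v,'round') else v) for k,v in c.items()})
    for l in ["cork_box","bottle","lip_edge","box_lid"]:
        print(l,[(round(d['p'],2),[round(float(x)) for x in d['rect']]) for d in recognise(l,n)])
print(robot.current_time_s(), robot.current_tool_pos(), robot.current_eef_rot())
E
```

```text
pics
scene {'mtx': [[494.9304, 0.0, 261.0032], [0.0, 494.9304, 200.5078], [0.0, 0.0, 1.0]], 'extrinsics': [[0.2873, 0.9578, -0.0003, -0.1482], [-0.7342, 0.2205, 0.6421, 0.2834], [0.6151, -0.1843, 0.7666, -1.7651], [0.0, 0.0, 0.0, 1.0]]}
cork_box [(0.59, [125, 236, 22, 27]), (0.55, [326, 134, 47, 44])]
bottle [(0.75, [326, 211, 24, 63]), (0.55, [414, 213, 28, 31])]
lip_edge [(0.95, [324, 123, 43, 36]), (0.71, [288, 232, 62, 48]), (0.51, [250, 207, 24, 30])]
box_lid [(0.95, [291, 229, 61, 47]), (0.8, [324, 124, 50, 32])]
top {'mtx': [[393.1866, 0.0, 258.2269], [0.0, 393.1866, 197.7879], [0.0, 0.0, 1.0]], 'extrinsics': [[0.0026, -0.9999, -0.0105, 0.0023], [0.9873, 0.0009, 0.1586, -0.4744], [-0.1585, -0.0107, 0.9873, -1.2875], [0.0, 0.0, 0.0, 1.0]]}
cork_box [(0.79, [242, 169, 45, 48]), (0.74, [161, 280, 48, 45]), (0.25, [393, 141, 33, 31])]
bottle [(0.82, [206, 168, 27, 29])]
lip_edge [(0.92, [243, 166, 48, 47]), (0.65, [161, 281, 45, 44])]
box_lid [(0.58, [162, 280, 48, 46]), (0.56, [244, 168, 47, 51])]
wrist {'mtx': [[280.7715, 0.0, 255.6274], [0.0, 280.7715, 184.5054], [0.0, 0.0, 1.0]], 'T_tool_cam': [[0.0, 0.9535, 0.3014, 0.0776], [1.0, 0.0001, -0.0005, -0.0003], [-0.0005, 0.3014, -0.9535, -0.1258], [0.0, 0.0, 0.0, 1.0]]}
cork_box []
bottle []
lip_edge []
box_lid []
0.75 [ 0.14768124 -0.52982391  0.24835177] [1.79994141e+02 1.98446894e-03 1.55760812e+01]
```

Run:
```python
import cv2
im=cv2.imread("pics/top0.png"); cv2.imwrite("pics/top0c.png",cv2.resize(im[60:360,80:480],(800,600),interpolation=cv2.INTER_CUBIC))
im=cv2.imread("pics/scene0.png"); cv2.imwrite("pics/scene0c.png",cv2.resize(im[60:360,80:480],(800,600),interpolation=cv2.INTER_CUBIC))
```

```text
(no output)
```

View pics/top0c.png

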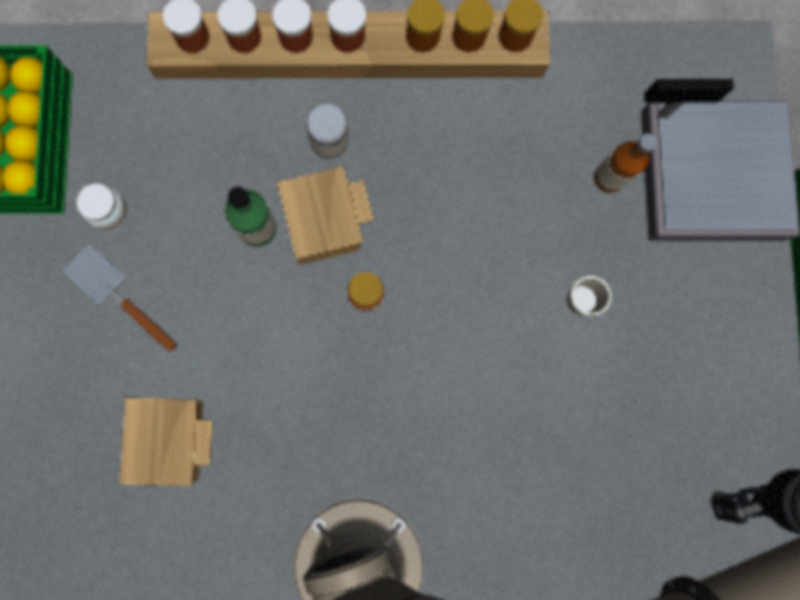

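View pics/scene0c.png

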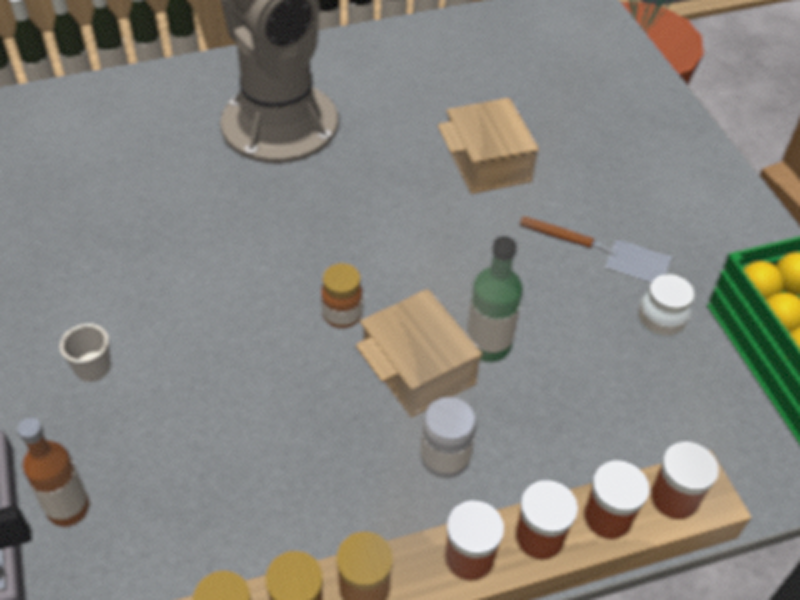

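View pics/top0.png

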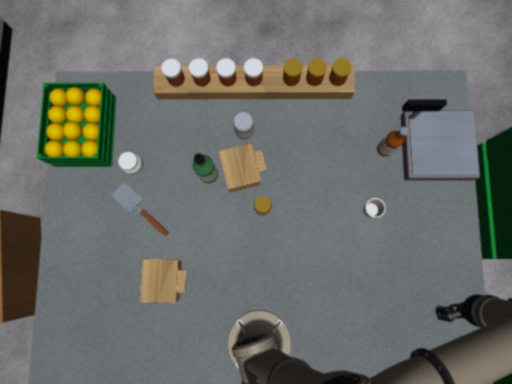

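The crop of the top view shows the target box at (320,215), with its tongue to the right at (360,203) and the green bottle at its left (255,235). The honey jar is at (366,290), the can at (327,130), and the look-alike box at lower left (165,440). The top view is coarse, so I'll raise the wrist camera over the box for a finer look.

```bash
cat > h.py <<'E'
from station import robot, fingers, vision, workorder, recognise
import cv2, numpy as np
from scipy.spatial.transform import Rotation as R
F=np.diag([1,-1,-1.])
def cam(n,pose=None):
    c=vision.calibration(n); K=np.array(c['mtx'])
    if n=='wrist':
        p,r=pose; T=np.eye(4);T[:3,:3]=R.from_euler('xyz',r,degrees=True).as_matrix();T[:3,3]=p
        E=np.linalg.inv(T@np.array(c['T_tool_cam']))
    else: E=np.array(c['extrinsics'])
    return K,E
def proj(P,K,E):
    P=np.atleast_2d(P); q=(P@E[:3,:3].T+E[:3,3])@F; q=q@K.T; return q[:,:2]/q[:,2:]
def ray(uv,z,K,E):
    uv=np.atleast_2d(uv).astype(float); d=np.c_[uv,np.ones(len(uv))]@np.linalg.inv(K).T@F
    d=d@E[:3,:3]; o=-E[:3,:3].T@E[:3,3]; s=(z-o[2])/d[:,2]; return o+d*s[:,None]
E
python3 - <<'E'
from h import *
K,E=cam('top')
f=lambda L:np.array(L)/2+[80,60]
print("lid",ray(f([(278,184),(344,168),(361,243),(299,261),(365,182),(373,218)]),.078,K,E).round(3).tolist())
print("bottle base ~",ray(f([(258,233)]),.0,K,E).round(3).tolist(),"bottle cap",ray(f([(238,196)]),.22,K,E).round(3).tolist())
print("honey",ray(f([(366,288)]),.085,K,E).round(3).tolist(),"can",ray(f([(326,122)]),.10,K,E).round(3).tolist())
for y in range(-180,181,30):
    p=robot.inverse_kinematics([.47,.03,.45],[180,0,y]); print(y,None if p is None else np.round(p))
E
```

```text
lid [[0.622, 0.134, 0.078], [0.65, 0.024, 0.078], [0.522, -0.005, 0.078], [0.492, 0.097, 0.078], [0.626, -0.011, 0.078], [0.564, -0.024, 0.078]]
bottle base ~ [[0.556, 0.176, 0.0]] bottle cap [[0.564, 0.176, 0.22]]
honey [[0.446, -0.013, 0.085]] can [[0.722, 0.054, 0.1]]
-180 [ 36.  12. -53.  70.  10. 102.  75.]
-150 [ 41.  15. -62.  70.  13. 103. 103.]
-120 [ 41.  15. -62.  70.  13. 103. 133.]
-90 [ 41.  15. -62.  70.  13. 103. 163.]
-60 [  32.   11.  -47.   70.    8.  102. -163.]
-30 [  33.   12.  -50.   70.    9.  102. -134.]
0 [  36.   12.  -53.   70.   10.  102. -105.]
30 [ 36.  12. -53.  70.  10. 102. -75.]
60 [ 37.  13. -55.  70.  11. 102. -45.]
90 [ 38.  13. -56.  70.  11. 102. -16.]
120 [ 39.  13. -58.  70.  12. 102.  14.]
150 [ 36.  12. -53.  70.  10. 102.  45.]
180 [ 36.  12. -53.  70.  10. 102.  75.]
```

```bash
cat >> h.py <<'E'
def ori(az,dip,roll=0,up=1):
    a,b=np.radians([az,dip]); d=np.array([np.cos(a)*np.cos(b),np.sin(a)*np.cos(b),-np.sin(b)])
    x=up*(np.array([0,0,1.])-d*d[2]); 
    if np.linalg.norm(x)<1e-6: x=up*np.array([np.cos(a),np.sin(a),0])
    x/=np.linalg.norm(x); M=np.c_[x,np.cross(d,x),d]
    M=M@R.from_euler('z',roll,degrees=True).as_matrix()
    return M,R.from_matrix(M).as_euler('xyz',degrees=True)
TR=.017
def tcp(tip,M): return np.array(tip)-TR*M[:,2]
def bw(p,c,phi):  # box->world
    c0,s0=np.cos(phi),np.sin(phi); p=np.asarray(p,float)
    return np.array([c[0]+c0*p[0]-s0*p[1],c[1]+s0*p[0]+c0*p[1],p[2]])
E
python3 - <<'E'
from h import *
print(robot.tip_reach)
c=(.571,.0625);phi=np.radians(105.3)
print('push')
for dip in (35,45,55):
  for up in (1,-1):
    for off in (0,20,-20):
      M,o=ori(15.3+off,dip,0,up)
      q=[robot.inverse_kinematics(tcp(bw([.111,y,.016],c,phi),M),o) for y in (.06,-.085)]
      print(dip,up,off,[None if a is None else np.round(a).astype(int).tolist() for a in q])
print('lid')
H=np.array([.055,0,.07])
for dip in (30,45,60):
  for off in (0,30,60,90):
    for roll in (0,90,-90,180):
      M,o=ori(15.3+off,dip,roll)
      out=[]
      for th in (0,.8,1.8):
        r=.125;n=np.array([np.sin(th),0,np.cos(th)])
        p=H+r*np.array([-np.cos(th),0,np.sin(th)])-.02*n; p[1]=.02
        out.append(robot.inverse_kinematics(tcp(bw(p,c,phi),M),o))
      if sum(a is None for a in out)==0: print(dip,off,roll,[np.round(a).astype(int).tolist() for a in out])
E
```

```text
0.017
push
35 1 0 [None, [28, 59, -62, 132, 149, 59, 150]]
35 1 20 [None, [43, 59, -62, 128, 165, 30, 160]]
35 1 -20 [[-11, 42, -41, 146, 124, 76, 107], [-11, 41, -31, 127, 127, 59, 119]]
35 -1 0 [None, [28, 59, -62, 132, 149, 59, -30]]
35 -1 20 [None, [43, 59, -62, 128, 165, 30, -20]]
35 -1 -20 [[-11, 42, -41, 146, 124, 76, -73], [-11, 41, -31, 127, 127, 59, -61]]
45 1 0 [None, [13, 37, -41, 127, 138, 32, 140]]
45 1 20 [[47, 41, -62, 143, 162, 26, 150], [32, 43, -51, 123, 154, 16, 155]]
45 1 -20 [[-14, 28, -31, 142, 117, 48, 116], [-42, 32, 11, 124, 120, 24, 116]]
45 -1 0 [None, [27, 50, -62, 126, 129, 45, -20]]
45 -1 20 [[47, 41, -62, 143, 162, 26, -30], [39, 51, -61, 123, 134, 21, 0]]
45 -1 -20 [[11, 42, -62, 142, 115, 68, -52], [-8, 36, -31, 123, 113, 43, -45]]
55 1 0 [[4, 20, -30, 140, 133, 18, 134], [-4, 29, -20, 119, 104, 12, 166]]
55 1 20 [[9, 20, -21, 138, 226, 11, 69], [29, 41, -52, 116, 84, 15, -141]]
55 1 -20 [[-53, 20, 21, 138, 106, 15, 127], [-69, 41, 54, 118, -75, 12, -56]]
55 -1 0 [[30, 31, -61, 139, 115, 32, -22], [12, 35, -41, 119, 101, 23, -5]]
55 -1 20 [[42, 33, -
[... 3583 characters left out ...]
-26, 60, -79], [27, 17, -27, 102, -26, 58, -91]]
60 60 -90 [[42, 37, -34, 100, -14, 49, 98], [42, 28, -36, 98, -16, 58, 94], [37, 19, -41, 102, -20, 56, 84]]
60 60 180 [[21, 32, -4, 101, -35, 54, -155], [19, 24, -4, 98, -32, 62, -163], [-44, 25, 65, 104, -54, 76, -156]]
60 90 0 [[39, 47, -39, 84, -1, 68, 23], [40, 40, -43, 82, -2, 76, 18], [35, 33, -46, 87, -7, 74, 10]]
60 90 90 [[28, 42, -20, 85, -14, 69, -57], [27, 35, -21, 82, -16, 78, -61], [24, 28, -28, 87, -17, 75, -72]]
60 90 -90 [[38, 46, -37, 84, -2, 68, 114], [38, 39, -39, 82, -5, 76, 110], [32, 31, -42, 87, -10, 74, 102]]
60 90 180 [[20, 41, -8, 85, -22, 71, -141], [19, 33, -9, 83, -22, 79, -146], [16, 26, -17, 88, -22, 77, -158]]
```

Run:
```python
from h import *
c=(.571,.0625);phi=np.radians(105.3)
for dip in (40,45,50):
    for off in (-10,-15,-20,-30,-40):
      M,o=ori(15.3+off,dip,0,1)
      q=[robot.inverse_kinematics(tcp(bw(p,c,phi),M),o) for p in ([.111,.07,.25],[.111,.06,.016],[.111,-.02,.016],[.111,-.085,.016])]
      print(dip,off,[None if a is None else np.round(a).astype(int).tolist() for a in q])
print([np.round(robot.inverse_kinematics(p,[180,0,y])).astype(int).tolist() for p,y in (([.47,.08,.4],0),([.47,.08,.4],-75),([.45,.08,.4],90),([.47,.08,.4],180))])
```

```text
40 -10 [[-11, -15, -21, 136, 54, 20, -164], None, [12, 43, -51, 137, 134, 59, 131], [6, 41, -41, 128, 134, 49, 131]]
40 -15 [[-3, -14, -32, 135, 55, 24, -171], None, [0, 38, -41, 136, 129, 56, 123], [-6, 37, -31, 127, 129, 47, 125]]
40 -20 [[-83, -15, 32, 135, 72, 49, 169], [0, 41, -52, 144, 120, 71, 118], [-12, 35, -31, 134, 122, 54, 118], [-18, 36, -20, 126, 122, 45, 121]]
40 -30 [[-85, -8, 32, 131, 66, 55, 162], [-32, 31, -20, 139, 106, 56, 107], [-43, 32, 1, 130, 107, 42, 112], [-48, 36, 11, 122, 105, 34, 117]]
40 -40 [[8, 4, -63, 123, 63, 63, 156], [-35, 33, -20, 133, 92, 59, 111], [-46, 35, 1, 124, 90, 46, 119], [-43, 38, 1, 115, 88, 44, 126]]
45 -10 [[7, -16, -33, 132, 22, 21, -131], [11, 34, -51, 145, 129, 53, 126], [-3, 30, -30, 135, 132, 39, 124], [-10, 32, -20, 126, 131, 31, 126]]
45 -15 [[1, -14, -32, 131, 37, 26, -152], [-2, 30, -41, 144, 123, 51, 120], [-15, 29, -20, 134, 126, 38, 120], [-22, 31, -10, 125, 125, 30, 123]]
45 -20 [[10, -13, -43, 129, 39, 30, -159], [-14, 28, -31, 142, 117, 48, 116], [-27, 28, -10, 132, 119, 36, 118], [-42, 32, 11, 124, 120, 24, 116]]
45 -
[... 432 characters left out ...]
15 [[18, -14, -44, 126, 16, 29, -129], [-17, 22, -20, 141, 121, 33, 121], [-31, 25, 1, 131, 122, 22, 122], [-37, 30, 11, 122, 119, 15, 125]]
50 -20 [[13, -12, -43, 125, 28, 34, -146], [-38, 21, 1, 140, 115, 28, 116], [-51, 27, 21, 130, 118, 17, 116], [-48, 31, 21, 121, 107, 13, 129]]
50 -30 [[35, -12, -68, 121, 29, 40, -158], [-52, 23, 11, 137, 96, 29, 122], [-56, 29, 22, 126, 88, 21, 133], [-27, 32, -10, 116, 87, 34, 144]]
50 -40 [[-100, -5, 52, 120, 50, 60, 172], [-11, 32, -41, 130, 87, 57, 126], [-8, 37, -41, 119, 88, 58, 135], [-6, 42, -41, 110, 88, 59, 142]]
[[36, 14, -61, 77, 13, 96, -113], [-64, 11, 64, 80, -10, 95, -166], [40, 11, -62, 80, 10, 95, -21], [34, 13, -57, 77, 11, 95, 68]]
```

Run:
```python
from h import *
robot.move_to([.44,.09,.35],[180,0,180])
pose=(robot.current_tool_pos(),robot.current_eef_rot()); im=vision.grab_frame('wrist')
np.save('pose1.npy',np.array(pose))
print(pose,robot.current_time_s(),np.round(robot.current_joint_positions()))
cv2.imwrite('pics/w1.png',im[:,:,::-1])
cv2.imwrite('pics/w1c.png',cv2.resize(im[:,:,::-1],(768,576),interpolation=cv2.INTER_CUBIC))
for l in ["cork_box","bottle","lip_edge","honey_jar","tin_can"]:
    print(l,[(round(d['p'],2),[round(float(x)) for x in d['rect']]) for d in recognise(l,'wrist')])
```

```text
(array([0.44036621, 0.08862643, 0.34971738]), array([-1.79984503e+02, -2.98017990e-02,  1.79840163e+02])) 3.2583 [ 38.   9. -59.  88.   8.  87.  69.]
cork_box [(0.82, [236, 228, 102, 98]), (0.73, [430, 14, 116, 26])]
bottle [(0.94, [319, 247, 62, 108]), (0.72, [449, 143, 107, 114])]
lip_edge [(0.73, [439, 9, 98, 15]), (0.61, [238, 230, 102, 89])]
honey_jar [(0.6, [191, 152, 46, 46])]
tin_can [(0.61, [238, 300, 40, 53])]
```

View pics/w1c.png

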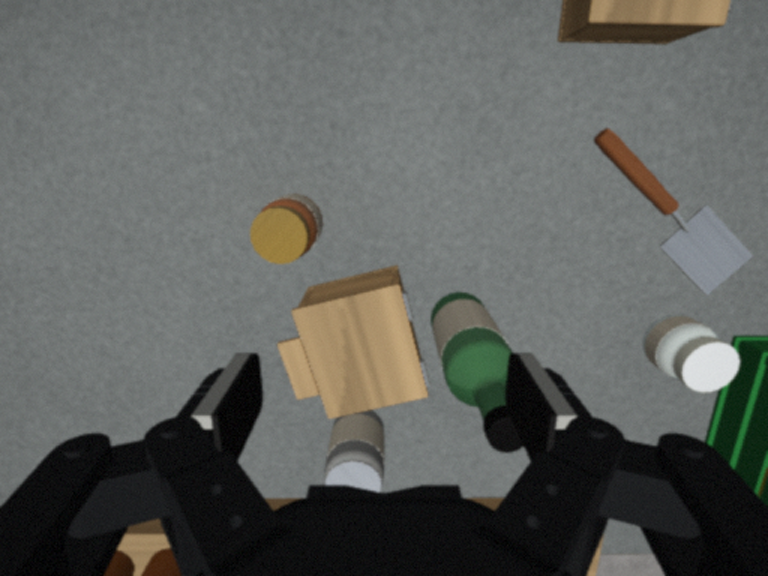

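The picture shows the lid corners at about (294,310), (404,288), (427,397), (327,416) and the tongue edge at (279,344)–(296,398). The base of the bottle is near (463,300).

Run:
```python
from h import *
from scipy.optimize import least_squares
pose=np.load('pose1.npy'); K,E=cam('wrist',pose)
im=cv2.imread('pics/w1.png'); cv2.imwrite('pics/w1z.png',cv2.resize(im[165:305,150:350],(800,560),interpolation=cv2.INTER_CUBIC))
uv=np.array([(294,310),(404,288),(427,397),(327,416),(279,344),(296,398)])/1.5
P=[(-.055,.067,.078),(.055,.067,.078),(.055,-.067,.078),(-.055,-.067,.078),(-.085,.035,.078),(-.085,-.035,.078)]
print(ray(uv,.078,K,E).round(3).tolist())
f=lambda s:(proj([bw(p,s[:2],s[2]) for p in P],K,E)-uv).ravel()
s=least_squares(f,[.571,.0625,np.radians(105)]).x; print(s,np.degrees(s[2]),f(s).round(1))
np.save('box.npy',s)
```

```text
[[0.524, -0.002, 0.078], [0.501, 0.109, 0.078], [0.627, 0.136, 0.078], [0.651, 0.026, 0.078], [0.563, -0.02, 0.078], [0.628, -0.007, 0.078]]
[0.57644748 0.06793578 1.78553406] 102.3035658768133 [ 1.3 -1.1 -1.2 -1.2  0.1  1.9  1.7  1.6 -1.5 -1.3 -0.4  0.6]
```

View pics/w1z.png

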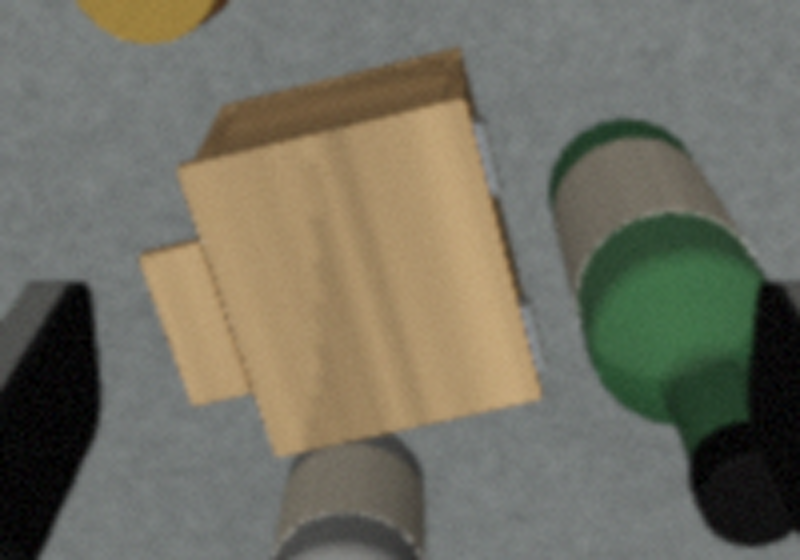

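Run:
```python
from h import *
from scipy.optimize import least_squares
pose=np.load('pose1.npy'); K,E=cam('wrist',pose)
off=np.array([150,165])+.375*0
uv=np.array([(180,166),(468,97),(540,400),(277,456),(141,256),(192,405)])/4+off
P=[(-.055,.067,.078),(.055,.067,.078),(.055,-.067,.078),(-.055,-.067,.078),(-.085,.035,.078),(-.085,-.035,.078)]
w=ray(uv,.078,K,E); print(w.round(3).tolist(),np.linalg.norm(w[0]-w[3]),np.linalg.norm(w[0]-w[1]))
f=lambda s:(proj([bw(p,s[:2],s[2]) for p in P],K,E)-uv).ravel()
s=least_squares(f,[.571,.0625,np.radians(105)]).x; print(s,np.degrees(s[2]),f(s).round(1))
np.save('box.npy',s)
bu=np.array([(551,200),(560,155),(585,130),(620,118),(655,123),(684,148)])/4+off
bp=ray(bu,0,K,E)[:,:2]
g=lambda c:np.hypot(*(bp-c).T)-.034
b=least_squares(g,[.56,.176]).x; print('bottle',b,g(b).round(4))
c0,s0=np.cos(s[2]),np.sin(s[2]); d=b-s[:2]; print('in box',c0*d[0]+s0*d[1],-s0*d[0]+c0*d[1])
# top check
Kt,Et=cam('top'); u2=np.array([(278,184),(344,168),(361,243),(299,261),(365,182),(373,218)])/2+[80,60]
Q=[(.055,-.067,.078),(-.055,-.067,.078),(-.055,.067,.078),(.055,.067,.078),(-.085,-.035,.078),(-.085,.035,.078)]
print((proj([bw(p,s[:2],s[2]) for p in Q],Kt,Et)-u2).round(1).tolist())
```

```text
[[0.524, -0.004, 0.078], [0.497, 0.106, 0.078], [0.627, 0.136, 0.078], [0.654, 0.028, 0.078], [0.562, -0.022, 0.078], [0.629, -0.006, 0.078]] 0.1334129240285176 0.11276269663647108
[0.57552866 0.06728731 1.80992658] 103.70115433671447 [ 1.1 -0.5 -0.5  0.4  0.2  0.2  1.2 -0.1 -1.3 -0.2 -0.6  0.2]
bottle [0.56720258 0.1803679 ] [-0.0006 -0.0002  0.0001  0.0003  0.0002 -0.001 ]
in box 0.1118349115321076 -0.018694859378990538
[[-0.8, -1.5], [-1.7, -1.1], [-0.8, -0.4], [-2.4, -1.6], [-1.2, -1.1], [-0.2, 0.8]]
```

Run:
```python
from h import *
fingers.gripper_to(.47); print(robot.tip_reach,robot.current_finger_gap())
c=np.load('box.npy');phi=c[2];az0=np.degrees(phi)-90
for off in (-20,-25,-30):
  M,o=ori(az0+off,45,0,1)
  p=tcp(bw([.1118,.075,.15],c,phi),M); q=robot.inverse_kinematics(p,o); print(off,p,np.round(q) if q is not None else None)
M,o=ori(az0-25,45,0,1)
p=tcp(bw([.1118,.075,.15],c,phi),M)
try:
    robot.move_to(p,o)
except Exception as e: print(repr(e))
print(robot.current_time_s(),np.round(robot.current_joint_positions()),robot.current_tool_pos(),robot.current_contact_force().round(2) if hasattr(robot.current_contact_force(),'round') else robot.current_contact_force())
for n in ('wrist','scene'):
    cv2.imwrite(f'pics/{n}2.png',vision.grab_frame(n)[:,:,::-1])
```

```text
0.017 0.46998331641952706
-20 [0.46423389 0.15946049 0.16202082] [ 25.   9. -71. 136.  82.  41. 153.]
-25 [0.4643943  0.16049683 0.16202082] [ 20.  13. -72. 133.  80.  51. 150.]
-30 [0.46464443 0.16151525 0.16202082] [ 16.  18. -72. 131.  79.  60. 146.]
5.2917 [ 20.  13. -71. 133.  80.  51. 150.] [0.46525674 0.16034318 0.16276417] [-0.5   0.11  0.74]
```

View pics/wrist2.png

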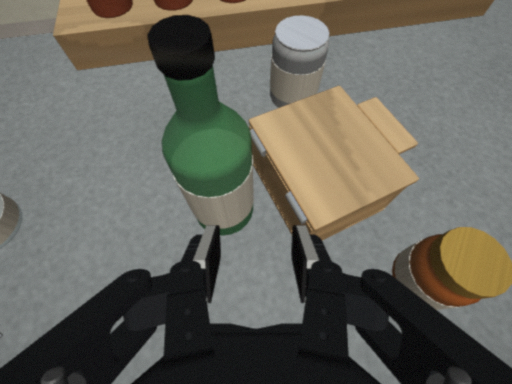

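View pics/scene2.png

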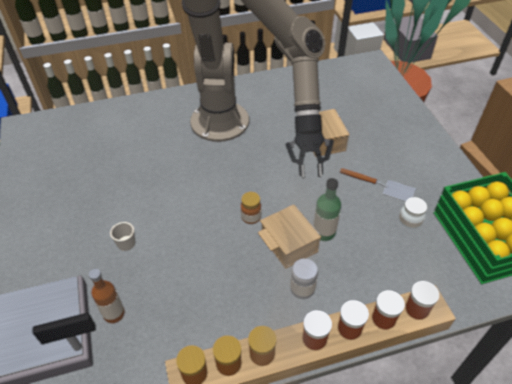

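Run:
```python
from h import *
c=vision.calibration('wrist');T=np.linalg.inv(np.array(c['T_tool_cam']))
for tr in (.005,.012,.017,.025):
    print(tr,proj([[x,s*.02,tr] for s in(1,-1) for x in (-.011,.011)],np.array(c['mtx']),T).round().tolist())
im=cv2.imread('pics/wrist2.png');cv2.imwrite('pics/w2z.png',cv2.resize(im[200:320,180:340],(800,600),interpolation=cv2.INTER_CUBIC))
b=[.5672,.1804,0];s=np.load('box.npy');print(np.array(bw([.1118,.075,.15],s,s[2])),robot.current_eef_rot(),ori(np.degrees(s[2])-115,45)[1])
```

```text
0.005 [[294.0, 268.0], [295.0, 231.0], [219.0, 268.0], [218.0, 231.0]]
0.012 [[292.0, 261.0], [294.0, 225.0], [221.0, 261.0], [219.0, 225.0]]
0.017 [[291.0, 256.0], [292.0, 221.0], [222.0, 256.0], [220.0, 221.0]]
0.025 [[289.0, 249.0], [291.0, 216.0], [223.0, 249.0], [222.0, 215.0]]
[0.47618214 0.15814164 0.15      ] [-179.85043963  -45.06851971  -11.57492403] [180.         -45.         -11.29884566]
```

View pics/w2z.png

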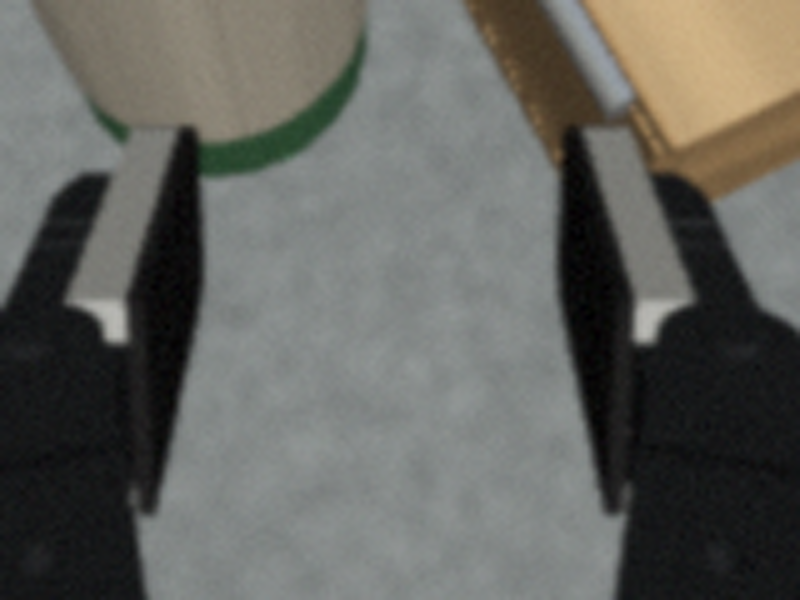

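```bash
cat >> h.py <<'E'
TR2=.012
def push_pose(k,z=.016,off=-25,b=np.array([.5672,.1804])):
    s=np.load('box.npy'); az0=np.degrees(s[2])-90; M,o=ori(az0+off,45)
    a=np.radians(az0+off); u=np.array([np.cos(a),np.sin(a)]); p=np.array([np.cos(np.radians(az0)),np.sin(np.radians(az0))])
    t=b-.0355*u+k*p
    return np.array([t[0],t[1],z])-TR2*M[:,2],o
E
python3 - <<'E'
from h import *
f0=np.array(robot.current_contact_force())
try:
    p,o=push_pose(-.05,.1); robot.line_to(p,o,.1)
    p,o=push_pose(-.05); print(robot.line_to(p,o,.08,f_stop=4))
except robot.PlanningError as e: print('ERR',e)
print(p,robot.current_time_s(),np.round(robot.current_joint_positions()),robot.current_tool_pos(),np.array(robot.current_contact_force())-f0)
for n in ('wrist','scene'):
    cv2.imwrite(f'pics/{n}3.png',vision.grab_frame(n)[:,:,::-1])
E
```

```text
False
[0.47549    0.17717499 0.02448528] 7.3167 [ -1.  40. -55. 136. 106.  68. 124.] [0.47579209 0.17736628 0.02506549] [ 0.5596028   0.07964287 -0.83625522]
```

View pics/wrist3.png

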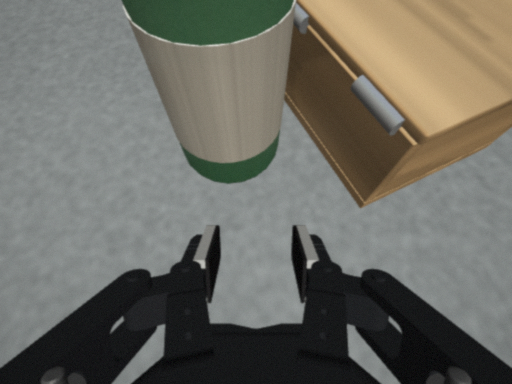

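View pics/scene3.png

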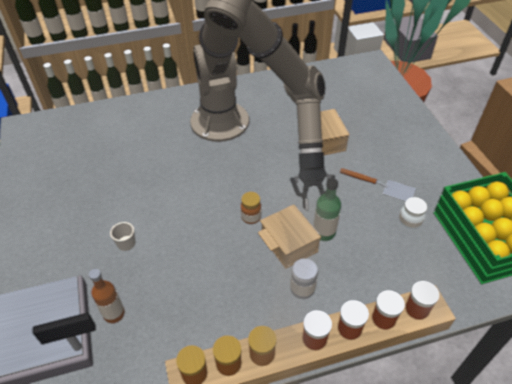

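The tips are low and clear at (215,228)/(298,228), the bottle is ahead at (230,175), and the box is clear on the right. I'll push slowly.

Run:
```python
from h import *
f0=np.array(robot.current_contact_force())
for k in (-.012,.03,.065,.1):
    p,o=push_pose(k); v=.06 if k<-.01 else .03
    s=robot.line_to(p,o,v,f_stop=15)
    print(k,s,round(robot.current_time_s(),2),(np.array(robot.current_contact_force())-f0).round(1),robot.current_tool_pos()-p)
    if s: break
for n in ('wrist','scene','top'):
    cv2.imwrite(f'pics/{n}4.png',vision.grab_frame(n)[:,:,::-1])
np.save('pose4.npy',np.array((robot.current_tool_pos(),robot.current_eef_rot())))
```

```text
-0.012 False 8.2 [-0.7 -0.4  0.1] [-0.00029063 -0.00011332 -0.00022163]
0.03 False 9.75 [-2.7 -0.1  0.5] [-5.90583790e-05  2.66625601e-05 -3.04268813e-05]
0.065 False 11.07 [-1.4 -0.9 -0. ] [ 1.12273364e-04 -7.79338817e-05  1.11120496e-04]
0.1 False 12.38 [-1.5 -0.1  0.2] [ 8.99655169e-05 -6.54382376e-05  7.86536828e-05]
```

View pics/wrist4.png

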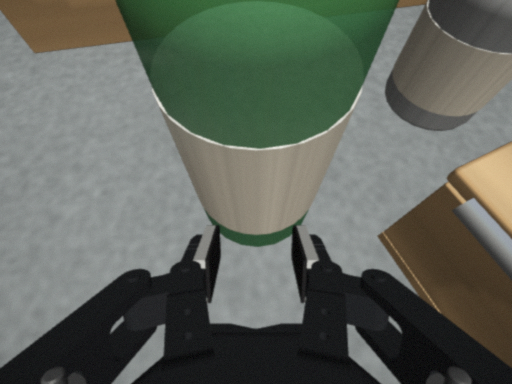

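View pics/scene4.png

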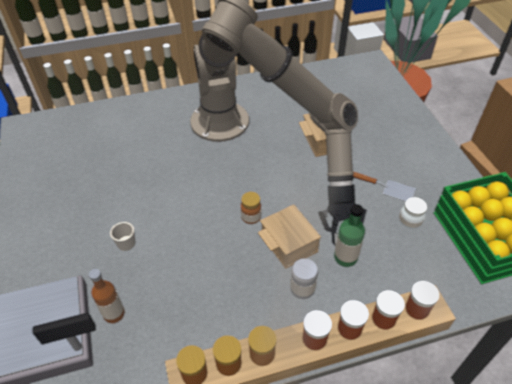

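The bottle now stands upright between the tips, with its base arc around (258,245), and it looks past the end of the box. I'll measure it.

Run:
```python
from h import *
from scipy.optimize import least_squares
im=cv2.imread('pics/wrist4.png');cv2.imwrite('pics/w4z.png',cv2.resize(im[170:290,180:340],(800,600),interpolation=cv2.INTER_CUBIC))
K,E=cam('wrist',np.load('pose4.npy'));s=np.load('box.npy')
bp=ray([(230,236),(245,243),(258,245),(272,243),(287,237)],0,K,E)[:,:2]
b=least_squares(lambda c:np.hypot(*(bp-c).T)-.034,[.65,.2]).x
c0,s0=np.cos(s[2]),np.sin(s[2]); d=b-s[:2]; print('bottle',b,'in box',c0*d[0]+s0*d[1],-s0*d[0]+c0*d[1], np.hypot(*(bp-b).T))
# box edge check: back wall bottom near corner
print(proj([bw(p,s[:2],s[2]) for p in ((.055,.065,0),(.055,-.065,0),(.055,-.065,.07))],K,E))
```

```text
bottle [0.66635331 0.20190074] in box 0.1092703987436533 -0.12012441114371859 [0.03379021 0.0341183  0.03424582 0.03391009 0.03388993]
[[560.47041637 501.73341865]
 [376.29273471 233.5146024 ]
 [443.48946691 179.51739374]]
```

View pics/w4z.png

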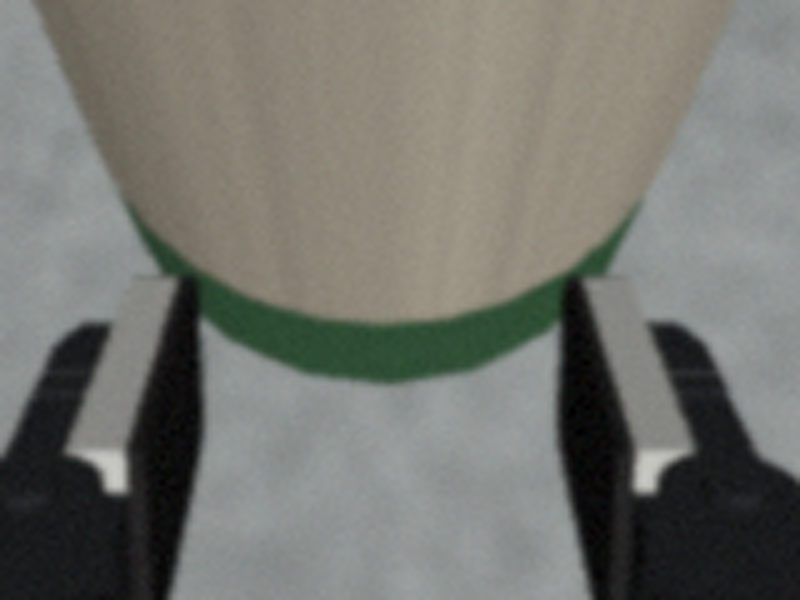

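View pics/top4.png

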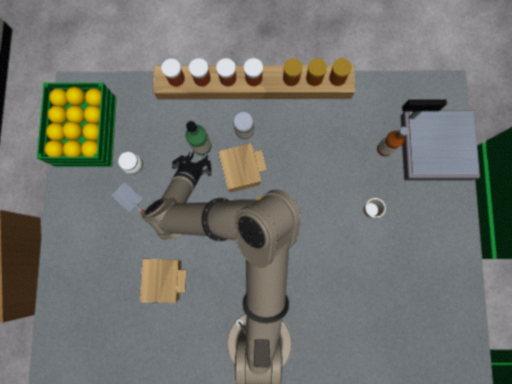

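Bottle axis is at box (0.109, −0.120) m, past the required 0.099. Next I back off, raise the arm and go round to the tongue side.

```bash
cat >> h.py <<'E'
BS=np.load('box.npy')
def lid_pose(px,py,pz,off=60,dip=45,roll=0):
    M,o=ori(np.degrees(BS[2])-90+off,dip,roll); return tcp(bw([px,py,pz],BS[:2],BS[2]),M),o
E
python3 - <<'E'
from h import *
p,o=push_pose(.05); robot.line_to(p,o,.1)
p,o=push_pose(.0,.2); robot.line_to(p,o,.15)
robot.move_to([.42,.05,.36],[180,0,180])
fingers.gripper_to(0)
print(robot.current_time_s(),np.round(robot.current_joint_positions()))
p,o=lid_pose(-.16,.03,.2); q=robot.inverse_kinematics(p,o); print(p,np.round(q))
E
```

```text
16.3667 [ 32.   2. -43.  90.   2.  88.  80.]
[ 0.58090595 -0.10680323  0.21202082] [ 51.  34. -28.  86. -30.  74.  21.]
```

Run:
```python
from h import *
p,o=lid_pose(-.16,.03,.2); robot.move_to(p,o)
p,o=lid_pose(-.15,.046,.1); robot.line_to(p,o,.15)
p,o=lid_pose(-.13,.035,.026); robot.line_to(p,o,.1,f_stop=6)
f0=np.array(robot.current_contact_force());np.save('f0.npy',f0)
print(robot.current_time_s(),np.round(robot.current_joint_positions()),robot.current_tool_pos()-p,f0)
np.save('pose5.npy',np.array((robot.current_tool_pos(),robot.current_eef_rot())))
for n in ('wrist','scene'):
    cv2.imwrite(f'pics/{n}5.png',vision.grab_frame(n)[:,:,::-1])
K,E=cam('wrist',np.load('pose5.npy'))
print(proj([bw(q,BS[:2],BS[2]) for q in ((-.085,.035,.078),(-.085,-.035,.078),(-.085,0,.07),(-.085,.035,.07),(-.085,-.035,.07))],K,E).round())
```

```text
19.1667 [ 49.  46. -27.  96. -30.  56.  32.] [ 0.0005577  -0.00036837  0.0005236 ] [-0.33413232  0.12205736  0.56643695]
[[206. 126.]
 [326.  73.]
 [269. 109.]
 [208. 136.]
 [323.  85.]]
```

View pics/wrist5.png

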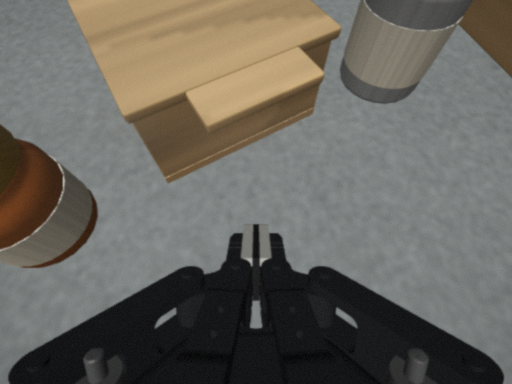

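View pics/scene5.png

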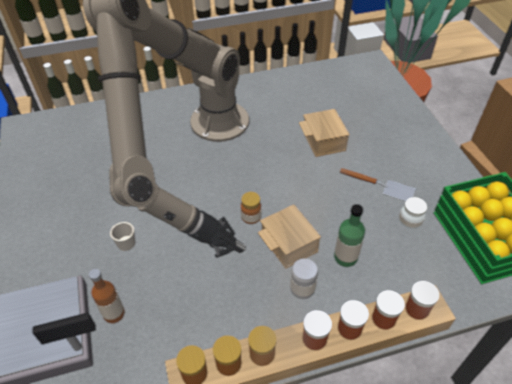

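The closed tips are at (257,228), in front of and below the tongue, whose front edge runs (207,128)–(324,75) and matches the projection. The honey jar is clear. I'll advance under the tongue and lift.

```bash
cat >> h.py <<'E'
def arc(th,off=.012):
    r=.125-.020*min(1,th/1.0)
    x=.055-r*np.cos(th)-off*np.sin(th); z=.07+r*np.sin(th)-off*np.cos(th); return x,z
E
python3 - <<'E'
from h import *
f0=np.load('f0.npy')
def st(t): print(t,round(robot.current_time_s(),2),(np.array(robot.current_contact_force())-f0).round(2))
p,o=lid_pose(-.07,0,.026); s=robot.line_to(p,o,.06,f_stop=4); st(('adv',s))
if not s:
    p,o=lid_pose(-.07,0,.045); s=robot.line_to(p,o,.04,f_stop=10); st(('lift',s))
    for th in (.0,.2,.4):
        if s: break
        x,z=arc(th); p,o=lid_pose(x,0,z); s=robot.line_to(p,o,.05,f_stop=10); st((th,s))
np.save('pose6.npy',np.array((robot.current_tool_pos(),robot.current_eef_rot())))
for n in ('wrist','scene'):
    cv2.imwrite(f'pics/{n}6.png',vision.grab_frame(n)[:,:,::-1])
E
```

```text
('adv', False) 20.57 [-0.18 -1.07 -1.25]
('lift', False) 21.2 [ 0.47 -1.07 -0.82]
(0.0, False) 21.61 [ 0.18 -0.87 -1.5 ]
(0.2, False) 22.25 [ 1.42 -1.45 -0.26]
(0.4, False) 22.88 [ 0.64  0.44 -0.21]
```

View pics/wrist6.png

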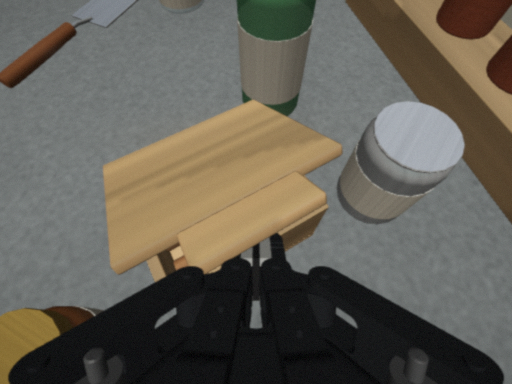

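View pics/scene6.png

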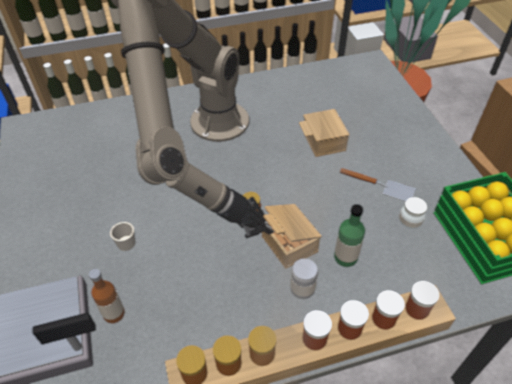

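The lid is rising, with the tongue resting on the fingertip at about (255,255). I'll continue along the arc.

Run:
```python
from h import *
f0=np.load('f0.npy')
def st(t): print(t,round(robot.current_time_s(),2),(np.array(robot.current_contact_force())-f0).round(2))
for th in (.6,.8,1.0,1.2,1.4):
    x,z=arc(th); p,o=lid_pose(x,0,z); s=robot.line_to(p,o,.05,f_stop=10); st((th,s))
    if s: break
for n in ('wrist','scene','top'):
    cv2.imwrite(f'pics/{n}7.png',vision.grab_frame(n)[:,:,::-1])
```

```text
(0.6, False) 23.58 [ 0.47 -0.17 -1.46]
(0.8, False) 24.18 [-0.06 -1.78  0.57]
(1.0, False) 24.75 [-0.22 -0.22 -1.1 ]
(1.2, False) 25.32 [ 0.51 -0.56 -1.66]
(1.4, False) 25.9 [1.15 0.42 0.06]
```

View pics/wrist7.png

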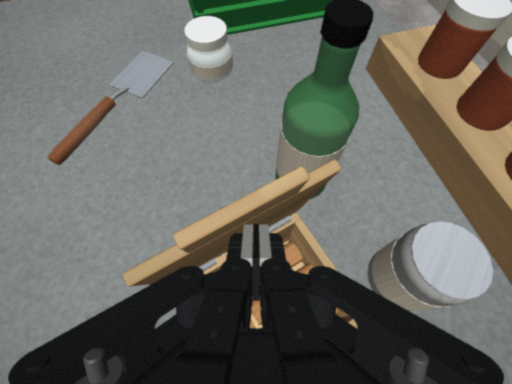

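View pics/scene7.png

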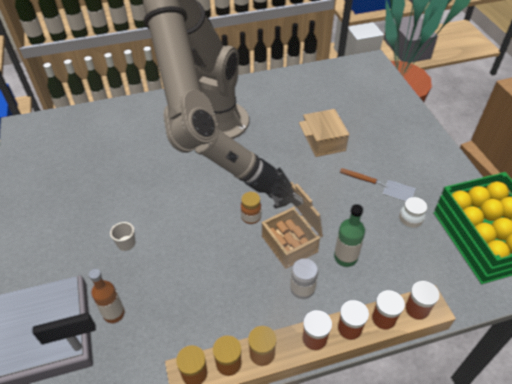

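The lid is nearly upright, with the fingertip behind the tongue and the bottle clear. I'll finish slowly.

Run:
```python
from h import *
f0=np.load('f0.npy')
def st(t): print(t,round(robot.current_time_s(),2),(np.array(robot.current_contact_force())-f0).round(2))
for th in (1.55,1.65,1.75,1.85,1.95):
    x,z=arc(th); p,o=lid_pose(x,0,z); s=robot.line_to(p,o,.025,f_stop=8); st((th,s))
    if s: break
for n in ('wrist','scene','top'):
    cv2.imwrite(f'pics/{n}8.png',vision.grab_frame(n)[:,:,::-1])
```

```text
(1.55, False) 26.83 [ 0.28  0.52 -0.54]
(1.65, False) 27.41 [ 0.41 -0.33 -0.96]
(1.75, False) 27.98 [-0.65  0.18 -0.48]
(1.85, False) 28.56 [ 0.82 -0.25 -0.95]
(1.95, False) 29.13 [0.59 0.35 0.16]
```

View pics/wrist8.png

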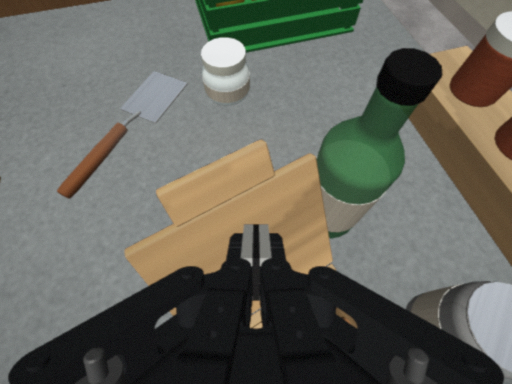

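View pics/scene8.png

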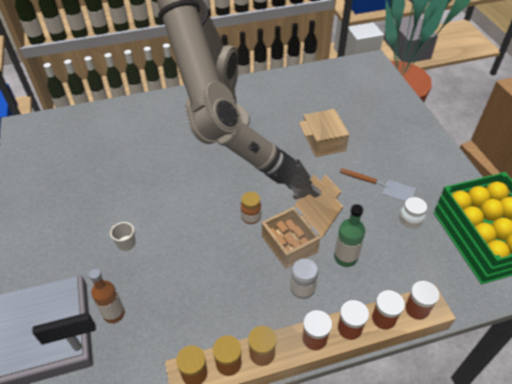

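The lid has tipped back with its underside showing. I'll retreat along the tool axis and check.

Run:
```python
from h import *
x,z=arc(1.95); p,o=lid_pose(x-.10,.06,z+.10); robot.line_to(p,o,.12)
p,o=lid_pose(x-.2,.06,z+.14); robot.line_to(p,o,.12)
robot.pause(.5)
np.save('pose9.npy',np.array((robot.current_tool_pos(),robot.current_eef_rot())))
for n in ('wrist','scene','top'):
    cv2.imwrite(f'pics/{n}9.png',vision.grab_frame(n)[:,:,::-1])
for n in ('wrist','scene'):
    K,E=cam(n,np.load('pose9.npy'))
    for th in (1.9,2.1):
        q=[(.055-r*np.cos(th),y,.07+r*np.sin(th)) for r,y in ((.14,.035),(.14,-.035),(.11,.067),(.11,-.067))]
        print(n,th,proj([bw(a,BS[:2],BS[2]) for a in q],K,E).round().tolist())
print(robot.current_time_s())
im=cv2.imread('pics/scene9.png');cv2.imwrite('pics/s9z.png',cv2.resize(im[140:290,210:410],(800,600),interpolation=cv2.INTER_CUBIC))
```

```text
wrist 1.9 [[185.0, 107.0], [235.0, 86.0], [170.0, 136.0], [260.0, 98.0]]
wrist 2.1 [[180.0, 100.0], [227.0, 81.0], [167.0, 130.0], [253.0, 94.0]]
scene 1.9 [[317.0, 175.0], [333.0, 192.0], [307.0, 176.0], [336.0, 209.0]]
scene 2.1 [[325.0, 175.0], [340.0, 191.0], [313.0, 176.0], [342.0, 208.0]]
32.4167
```

View pics/wrist9.png

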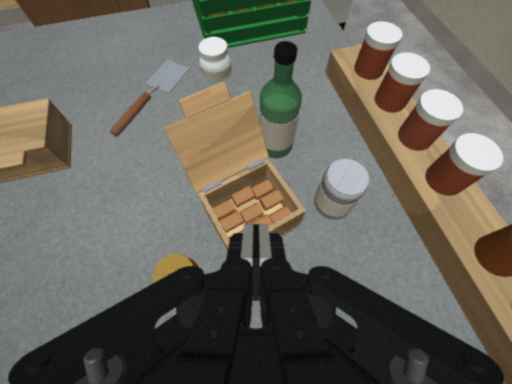

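View pics/s9z.png

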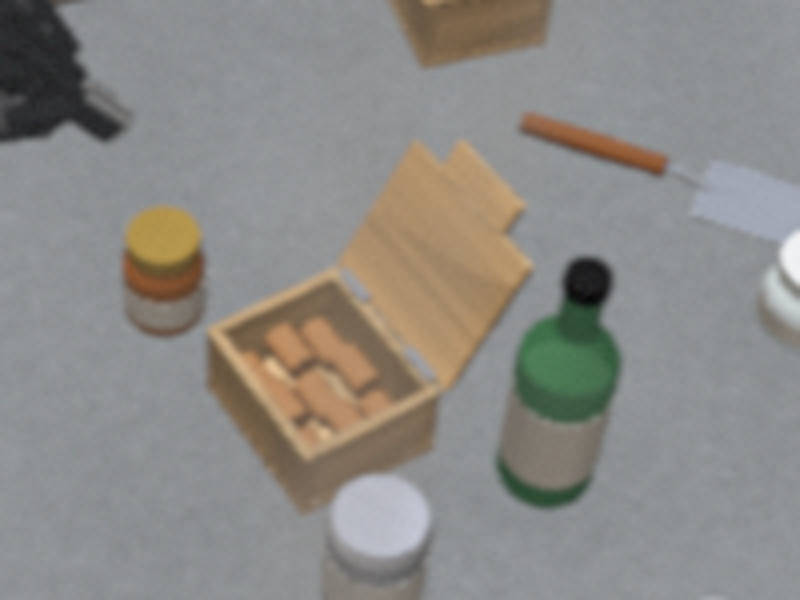

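View pics/top9.png

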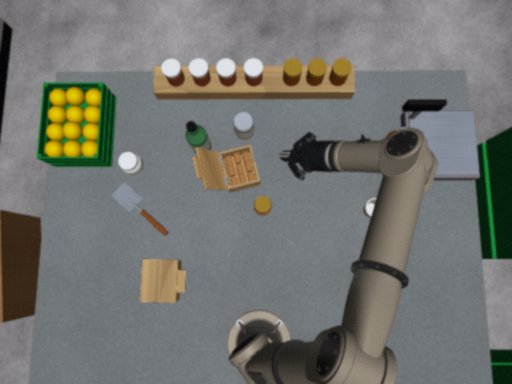

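The tongue corners in the scene view are at (325,175) and (341,192). They match the projection for 2.1 rad: (325,175) and (340,191). The bottle is upright past the box's far end, the bystanders look unmoved and the gripper is clear.

Run:
```python
from h import *
print(robot.current_contact_force(),robot.current_time_s()); print(workorder.close_job())
```

```text
[ 0.11360263 -0.8483768  -0.33976906] 32.4167
the job is handed in; nothing more can be done
None
```

The job is done and handed in at 32.4 s. The cork box is open, with its lid resting back against the stop.

- **Bottle:** with the lid still shut, I pushed the green bottle low along the counter, away from the robot. The last measurement put its axis about 120 mm from the box's origin along the box's y (99 mm needed). It was standing upright, and the push forces stayed at about 3 N.
- **Lid:** I lifted it by the tongue with closed fingertips and tipped it past vertical, with contact forces of about 2 N at most. In the last scene picture the tongue corners match the 2.1 rad (fully open) position to within about 1 px.
- **Everything else:** the arm is clear of everything. By eye, the honey jar, tin can, jam jar and spatula are where they were. The arm partly hides the cup and the amber bottle in the last top view; they looked unmoved in the scene view taken just before I backed away.
- **Disagreement:** the box pose was 3 to 4 mm off at one box corner in a close-up, which is well inside the margins used.

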